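Fit the decorated panel and switch on the light table

ROBOT

A 6-joint arm with a two-finger parallel gripper is mounted at the origin on the work surface. World frame = base frame: x ahead of the robot, y to its left, z up, the work surface at z = 0. Lengths are in m, angles in rad, forces in N, time in s.
With the tool pointing down it reaches from about 0.375 to 0.9 m from the base axis. Payload 3.1 kg.
Tool frame: the origin (TCP) lies between the finger pads; the fingertips stand 22 mm ahead of it and the grasp point (between the pads) lies 3 mm ahead of it; z points along the fingers, y is the line along which they close (so a half turn about z gives the same grasp; the last joint's range is limited). The gripper opens to 87 mm and grips with 3 to 60 N. Pads are 19 mm wide; open, the fingers measure 117 mm over their backs; the gripper's body (75 mm by 190 mm) begins 51 mm behind the grasp point.
Start: joints at [1.024, 0.527, 1.433, -0, 1.181, -0.178], TCP at [0.225, 0.583, 0.245] pointing down, gripper open.
Joint ranges: [-3.08, 3.08], [-0.75, 2.2], [0.22, 2.44], [-1.43, 4.57], [0, 2.65], [-2.85, 2.85]. Speed limits (rad/s): [2.79, 2.79, 3.14, 3.14, 3.14, 3.14].

INTERFACE

Orientations are given as a unit quaternion [x, y, z, w].
In Python, from rig import get_obs, camera, get_calibration, hand_in, cut_out gives the robot as it stands.
- The arm moves only by the shell command python3 -m inch 'ROWS' [OPENING] [FORCE]. ROWS is JSON, one flat list of numbers, 6 for each row, row after row: the shift along the tool's x, y, z scaled (see below), then the turn, a rotation vector about the tool's x, y, z scaled (see below). A call has 1 to 20 rows; each row is the pose to reach, as a shift and turn from the pose commanded when the call began, along the tool's axes at that moment; what a row does not reach only later rows make up. The controller multiplies each number of a shift by 0.08 m and each number of a turn by 90 degrees. A row lasts 1/12 s, in which the tool goes at most 41.7 mm and 7.16 degrees, less where a joint would pass 70% of its speed; a pose out of reach is approached as far as the arm can. A call with a number of a shift or a turn outside -1 to 1 is refused whole. A call with a gripper value outside its range is refused whole. OPENING is the finger opening in mm, from 0 to 87, set as the call begins (- or left out, the last holds). The fingers move at their own pace and stop on an object; FORCE is the grip in N (left out, the last holds). Time passes only in rows, so rows that repeat a pose let the fingers close. It gives the time, the measured TCP pose, the force, the opening and the grip force at its end, in the units of the state.
- get_obs(): the state, without advancing time (a new reading comes with each control period).
- camera(name): name is "side" or "top" or "wrist"; returns the picture (400x640x3 uint8, red, green, blue); there is no depth.
- get_calibration(name): a dict with "vertical_fov" (degrees; the focal length in pixels is half the picture's height over the tangent of half this angle, whatever the lens; pixels are square), "cx", "cy" (the principal point, pixels), "T" (4x4, takes a point from camera to world coordinates). Camera axes: x right, y down, z forward; pixel columns grow to the right and rows downward; lengths in m; the calibration is good to about 2 mm. A picture is of the moment at which its call begins: read the wrist's pose just before it. get_calibration takes no time and is no camera call; for the wrist camera it gives the pose at the moment of the call.
- hand_in(): hands the job in; it is judged then, once.
Trained networks look in the newest picture that a camera, given by its name, has taken for a name from the list of things; names that differ only in an ending like _2 or _b are one class to them, and where a whole thing is asked for, a point or a joint stands for the part that bears it (a point fixed in the world has none). Each returns a list of dicts, best first, with "conf" (0 to 1); they miss things now and then, are a little off and sometimes report something else, mostly with a low value. They report only what shows in the picture. A call takes as long as a camera call.
- cut_out(camera, thing): "region" (400x640 bool, what is visible of it) and "bbox" ([left, top, right, bottom] in pixels, round what is visible of it).
The state is a dict: "time": time; "q": joint angles; "joint_velocities": joint speeds; "joint_torque": joint torques, N m; "position": TCP position; "tool_rot": TCP orientation; "ft_force": force on the tool from outside, world axes, zero at the start; "moment": the same for the moment, N m; "grip_width": finger opening in m; "grip_force": force on a finger pad.
Only numpy, scipy, OpenCV 4.12 (cv2) and the standard library are available. Lean on these libraries where they do the work, as an engineer would, in place of code of your own. Each camera call takes 0.05 s, during which the arm holds its last target. There are 200 camera calls.

TASK

Lift the decorated panel by its wooden grip block and lower it over the four posts of the light table until it lies flat on all four shoulders, and let go. Then switch the light on: feel along under the front lip of the light table's deck for the hidden push bar, press it gently fully up from below for about half a second, and let it spring back. Do not bump the light table hard, and leave the glass, the ribbon spool, the wooden egg and the clear tub around it where they are.

Things in the scene. Friction and masses are not known exactly. Their poses are not given: they have to be found in the camera images.
- panel_grip (a point): centre of the wooden grip block on the loose plywood panel (about 200 g). Panel 130 (x) by 190 (y) by 6 mm, flat on the table at the start, four 12 mm holes at x +-48, y +-78 mm; same after half a turn. Block 18 (x) by 60 (y) by 44 mm high, on the middle of the panel's top; this point is half-way up it, 28 mm above the panel's underside; z up.
- seat (a point): middle of the light table's four aluminium posts, level with their shoulders, 149 mm above the work surface; axes as for lightbox. Posts at x +-48, y +-78 mm: a 16 mm wide shoulder 14 mm high, on which the panel rests, then an 8 mm pin 20 mm high with a tapered tip. Seated, the panel's underside is level with this point.
- lightbox: light table, fixed; origin on the work surface under the deck's middle, 12 mm in front of the seat. x from its front (facing the robot, roughly) to its back, z up. White deck 160 (x) by 220 (y) by 10 mm thick, top 135 mm above the work surface, on a grey pedestal set back under it.
- lip (a point): middle of the lower front edge of the deck, 125 mm above the work surface; axes as for lightbox (y along the edge). The deck's front overhangs the pedestal by 60 mm. The push bar (see switch) hangs from a housing under it, 36 mm along the edge by 16 mm deep, reaching at most 10 mm below the deck.
- switch (a joint): travel (m) of the hidden push bar: 0 free, 0.007 fully up (hard stop); about 1.5 N to start, 3 N fully up; springs back. Round bar along the edge, 12 mm thick, 36 mm long; its axis is 11 mm behind the front edge and, free, 22 to 26 mm below the deck's underside. Its middle is anywhere within 70 mm either side of the lip's middle: not given, find it by touch from below.
- glass: bystander: small clear drinking glass, 60 high, 44 across; origin at the centre of its underside
- spool: bystander: cardboard ribbon spool standing on end, 42 across, 30 high, between the light table and the panel; origin at the centre of its underside
- egg: bystander: wooden egg with a flat foot, 40 across, 50 high, near the robot in the middle; origin at the centre of its underside
- tub: bystander: flat clear tub with a white lid, 90 across, 45 high; origin at the centre of its underside

How it is judged:
By the outcome, as a careful person would: the job done as asked, in the order asked, and still so for the second after the job is handed in, with the robot touching nothing.
It also fails if it takes over 67 s, if anything falls off the work surface, if the arm or the gripper's body presses on something with over 40 N, if the wrist force passes 120 N, or if a joint passes its speed limit or range.

## Working session

There is one attempt and no reset: what is moved stays moved. The work goes in short steps, Python scripts to look and compute and a shell command to move; the robot and the scene stay as the last step left them, time stands still between calls to the robot, and variables do not carry over. Pictures are saved under pics/ and viewed, at most 10 in all, crops included, and the job is handed in when it is done.

```bash
ls; mkdir -p pics
python3 - <<'E'
from rig import *
import cv2,numpy as np
o=get_obs();print({k:np.round(v,3).tolist() for k,v in o.items()})
a=[]
for n in("top","side"):
    im=camera(n);a.append(im);c=get_calibration(n);print(n,c["vertical_fov"],c["cx"],c["cy"],np.round(c["T"],4).tolist())
    cv2.imwrite(f"pics/{n}0.png",im[:,:,::-1])
    for t in("panel_grip","lightbox","glass","spool","egg","tub"):
        print(t,[(round(d["conf"],2),np.round(d["bbox"]).tolist(),int(d["region"].sum())) for d in cut_out(n,t)][:2])
E
```

```text
pics
{'time': 0.0, 'q': [1.024, 0.528, 1.434, 0.0, 1.181, -0.179], 'joint_velocities': [0.001, 0.001, 0.001, 0.001, -0.001, 0.001], 'joint_torque': [0.001, -44.005, -17.659, 0.063, 0.058, -0.0], 'position': [0.225, 0.582, 0.244], 'tool_rot': [0.183, 0.983, -0.001, -0.0], 'ft_force': [0.47, -0.375, 0.427], 'moment': [0.02, 0.015, 0.004], 'grip_force': 0.0, 'grip_width': 0.087}
top 49.04775776564847 320.31544877148696 198.17308438336852 [[0.017, -0.9854, 0.1693, 0.4598], [-0.9992, -0.0229, -0.0326, 0.0051], [0.036, -0.1686, -0.985, 1.0467], [0.0, 0.0, 0.0, 1.0]]
panel_grip [(0.73, [195.0, 189.0, 284.0, 263.0], 4318)]
lightbox [(0.88, [337.0, 166.0, 450.0, 249.0], 7795)]
glass [(0.86, [244.0, 123.0, 264.0, 143.0], 326)]
spool [(0.73, [302.0, 186.0, 319.0, 209.0], 236), (0.19, [244.0, 122.0, 261.0, 146.0], 355)]
egg [(0.63, [310.0, 281.0, 327.0, 300.0], 233)]
tub [(0.62, [306.0, 112.0, 342.0, 151.0], 1097)]
side 56.800135765420464 320.9251182094081 198.4391509311672 [[-0.8552, -0.3177, 0.4096, 0.3367], [-0.5181, 0.4981, -0.6953, 0.4296], [0.0169, -0.8068, -0.5905, 0.4918], [0.0, 0.0, 0.0, 1.0]]
panel_grip [(0.84, [200.0, 269.0, 328.0, 400.0], 9892)]
lightbox [(0.6, [298.0, 114.0, 424.0, 234.0], 8441)]
glass [(0.95, [170.0, 226.0, 197.0, 264.0], 855)]
spool [(0.74, [288.0, 224.0, 309.0, 251.0], 473), (0.45, [297.0, 114.0, 424.0, 234.0], 8500)]
egg [(0.67, [396.0, 257.0, 422.0, 285.0], 503)]
tub []
```

Run:
```python
import cv2
a=cv2.imread("pics/top0.png")[100:310,170:470]
cv2.imwrite("pics/topc.png",cv2.resize(a,(800,560),interpolation=cv2.INTER_CUBIC))
a=cv2.imread("pics/side0.png")
cv2.imwrite("pics/sidec.png",cv2.resize(a[100:400,150:500],(700,600),interpolation=cv2.INTER_CUBIC))
```

```text
(no output)
```

View pics/topc.png

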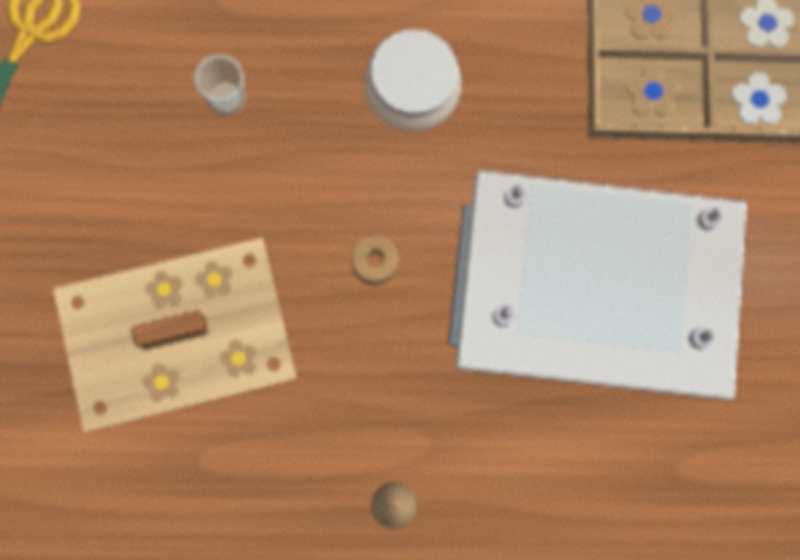

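View pics/sidec.png

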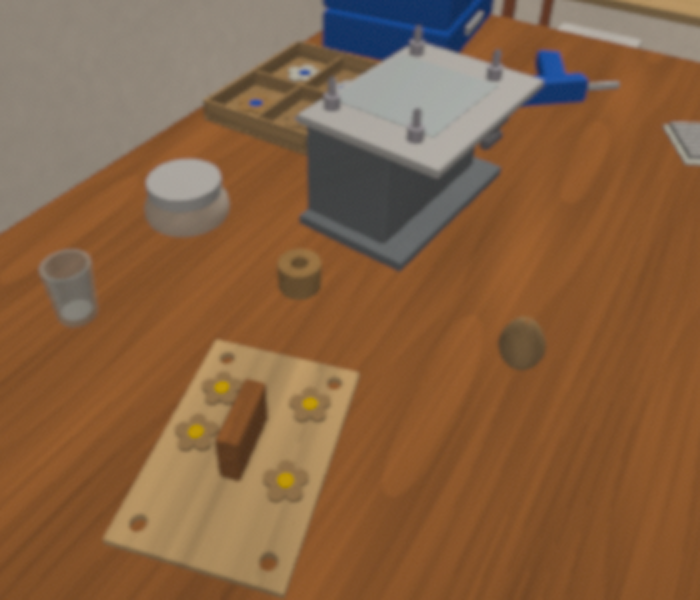

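The top view shows the panel (holes at crop pixels (78,301), (249,260), (273,364), (99,408)) and the deck (corners (478,171), (747,203), (735,398), (458,368)). The side view shows a dark bar under the front lip near crop (490,135), probably the switch. I'll fit poses from both views.

```bash
cat > h.py <<'E'
import numpy as np, cv2
from rig import *
from scipy.optimize import least_squares
from scipy.spatial.transform import Rotation as R
def proj(c,P):
    T=np.array(c["T"]);p=(np.atleast_2d(P)-T[:3,3])@T[:3,:3];f=200/np.tan(np.radians(c["vertical_fov"]/2))
    return f*p[:,:2]/p[:,2:]+[c["cx"],c["cy"]]
def ray(c,uv,z):
    T=np.array(c["T"]);f=200/np.tan(np.radians(c["vertical_fov"]/2))
    d=np.c_[(np.atleast_2d(uv)-[c["cx"],c["cy"]])/f,np.ones(len(np.atleast_2d(uv)))]@T[:3,:3].T
    return T[:3,3]+d*((z-T[2,3])/d[:,2])[:,None]
def place(x,L):
    L=np.array(L,float);c,s=np.cos(x[2]),np.sin(x[2])
    return np.c_[x[0]+c*L[:,0]-s*L[:,1],x[1]+s*L[:,0]+c*L[:,1],L[:,2]]
def fit(obs,x0):  # obs list of (cal,uv,local)
    g=lambda x:np.concatenate([(proj(c,place(x,L))-uv).ravel() for c,uv,L in obs])
    r=least_squares(g,x0,loss="soft_l1");return r.x,g(r.x).reshape(-1,2)
def tool(P,yaw=None):
    """rows from current pose to TCP P; tool pointing down"""
    o=get_obs();Rt=R.from_quat(o["tool_rot"]);return Rt.inv().apply(np.array(P)-o["position"])/0.08
E
cat > fit1.py <<'E'
from h import *
ct,cs=get_calibration("top"),get_calibration("side")
T=lambda p:(np.array(p)+.5)*300/800-.5+[170,100]
S=lambda p:(np.array(p)+.5)/2-.5+[150,100]
h=[[48,78],[48,-78],[-48,-78],[-48,78]]
H=np.c_[np.array(h)/1e3,[.006]*4]
# top: image right=-y, down=-x
hp=T([[78,301],[249,260],[273,364],[99,408]]);hs=S([[227,357],[334,382],[268,561],[138,522]])
print(np.round(ray(ct,hp,.006),4).tolist());print(np.round(ray(cs,hs,.006),4).tolist())
print(fit([(ct,hp,H)],[.38,.2,.2]))
C=np.array([[.08,.11,.135],[.08,-.11,.135],[-.08,-.11,.135],[-.08,.11,.135]])
dp=T([[478,171],[747,203],[735,398],[458,368]]);ds=S([[299,118],[415,40],[545,80],[437,172-10]])
print(np.round(ray(ct,dp,.135),4).tolist());print(np.round(ray(cs,ds,.135),4).tolist())
x,r=fit([(ct,dp,C)],[.5,-.15,-.1]);print(x,r)
print("seat",place(x,[[.012,0,.149]]))
print("side pred",np.round((proj(cs,place(x,C))-[150,100])*2))
for y in np.arange(-.07,.08,.02): print(round(y,3),np.round((proj(cs,place(x,[[-.069,y,.101]]))-[150,100])*2))
for n,t in(("glass",.03),("spool",.015),("egg",.02),("tub",.02)):
    b=cut_out("top",n)[0]["bbox"] if 0 else None
bb={"glass":([254,133],.03),"spool":([310.5,197.5],.015),"egg":([318.5,290.5],.02),"tub":([324,131.5],.022)}
for n,(p,z) in bb.items(): print(n,np.round(ray(ct,p,z),3))
E
python3 fit1.py
```

```text
[[0.5973, 0.2581, 0.006], [0.6379, 0.1081, 0.006], [0.5448, 0.0833, 0.006], [0.5032, 0.2339, 0.006]]
[[0.6371, 0.1085, 0.006], [0.5452, 0.0829, 0.006], [0.5034, 0.2338, 0.006], [0.5959, 0.2588, 0.006]]
(array([0.57079106, 0.17086771, 0.26354809]), array([[-0.23983588,  0.21121126],
       [ 0.01195605,  0.16691334],
       [ 0.08821933,  0.01046764],
       [ 0.1317718 , -0.39972076]]))
[[0.6927, -0.0852, 0.135], [0.6718, -0.3032, 0.135], [0.5148, -0.2885, 0.135], [0.534, -0.0705, 0.135]]
[[0.6856, -0.0781, 0.135], [0.673, -0.2992, 0.135], [0.5126, -0.2845, 0.135], [0.5414, -0.0802, 0.135]]
[ 0.60337066 -0.18686689 -0.09209233] [[-0.25276084 -0.22073818]
 [ 0.2348414  -0.50153028]
 [ 0.29123218  0.60692171]
 [-0.26197559  0.08783702]]
seat [[ 0.61531981 -0.18797044  0.149     ]]
side pred [[296. 112.]
 [416.  38.]
 [545.  78.]
 [439. 170.]]
-0.07 [[514. 117.]]
-0.05 [[505. 125.]]
-0.03 [[497. 133.]]
-0.01 [[487. 141.]]
0.01 [[478. 149.]]
0.03 [[468. 158.]]
0.05 [[458. 167.]]
0.07 [[447. 177.]]
glass [[0.79  0.134 0.03 ]]
spool [[ 0.638 -0.006  0.015]]
egg [[ 0.421 -0.028  0.02 ]]
tub [[ 0.801 -0.035  0.022]]
```

Both cameras agree to about 1 mm: panel at (0.571, 0.171) with yaw 0.264, light table at (0.603, -0.187) with yaw -0.092. The first move is the approach, turning the tool 54° on the way.

```bash
cat >> h.py <<'E'
def go(P,yaw,tilt=0):
    """print shift/turn (units) to TCP P, tool y at angle yaw (mod half turn), tool tilted forward by tilt about tool y"""
    o=get_obs();Rt=R.from_quat(o["tool_rot"]);best=None
    for k in (0,np.pi):
        G=R.from_matrix(np.c_[[-np.sin(yaw+k),np.cos(yaw+k),0],[np.cos(yaw+k),np.sin(yaw+k),0],[0,0,-1]])
        G=G*R.from_euler("y",tilt)
        v=(Rt.inv()*G).as_rotvec()
        if best is None or np.linalg.norm(v)<np.linalg.norm(best): best=v
    print("t",round(o["time"],2),"pos",np.round(o["position"],4),"q",np.round(o["q"],3),"F",np.round(o["ft_force"],1),"w",round(o["grip_width"],4))
    print("shift",np.round(Rt.inv().apply(np.array(P)-o["position"])/.08,3),"turn",np.round(best/(np.pi/2),4))
E
python3 -m inch '[-0.125,-0.05,0,0,0,0.075,-0.25,-0.12,0,0,0,0.15,-0.375,-0.2,0,0,0,0.225,-0.5,-0.3,0,0,0,0.3,-0.625,-0.4,0,0,0,0.375,-0.75,-0.55,0,0,0,0.45,-0.875,-0.75,0,0,0,0.525,-1,-1,0,0,0,0.6]' 60
python3 -c "
from h import *;go([.571,.171,.1],.2635)"
```

```text
time: 1.37
position: [0.2717, 0.4795, 0.2447]
tool_rot: [0.612, 0.791, 0.001, 0.0]
ft_force: [-0.5, 0.6, 0.0]
grip_width: 0.0606
grip_force: 0.0
t 1.37 pos [0.2717 0.4795 0.2447] q [0.852 0.428 1.62  0.    1.092 0.598] F [-0.5  0.6  0. ] w 0.0606
shift [-4.674  2.649  1.808] turn [ 0.0008 -0.0006 -0.006 ]
```

```bash
for i in 1; do
python3 -m inch '[-0.3,0.17,0,0,0,0,-0.65,0.37,0,0,0,0,-1,0.567,0,0,0,0]' >/dev/null
python3 -m inch '[-0.33,0.19,0,0,0,0,-0.67,0.38,0,0,0,0,-1,0.567,0,0,0,0]' >/dev/null
python3 -m inch '[-0.33,0.19,0.1,0,0,0,-0.67,0.38,0.3,0,0,0,-1,0.567,0.5,0,0,0]' >/dev/null
python3 -m inch '[-0.33,0.19,0.2,0,0,0,-0.67,0.38,0.4,0,0,0,-1,0.567,0.6,0,0,0]' >/dev/null
python3 -m inch '[-0.3,0.17,0.2,0,0,0,-0.5,0.3,0.4,0,0,0,-0.674,0.381,0.7,0,0,-0.005,-0.674,0.381,0.7,0,0,-0.005]'; done
python3 - <<'E'
from h import *
go([.571,.171,.033],.2635)
im=camera("wrist");cv2.imwrite("pics/w1.png",im[:,:,::-1])
E
```

```text
time: 2.7
position: [0.5722, 0.1696, 0.0968]
tool_rot: [0.608, 0.794, -0.002, -0.001]
ft_force: [-0.9, -0.8, -0.3]
grip_width: 0.06
grip_force: 0.0
t 2.7 pos [0.5722 0.1696 0.0968] q [ 1.020e-01  6.900e-01  1.617e+00 -1.000e-03  8.390e-01 -1.620e-01] F [-0.9 -0.8 -0.3] w 0.06
shift [ 0.02  -0.007  0.797] turn [-0.0029  0.      0.0005]
```

View pics/w1.png

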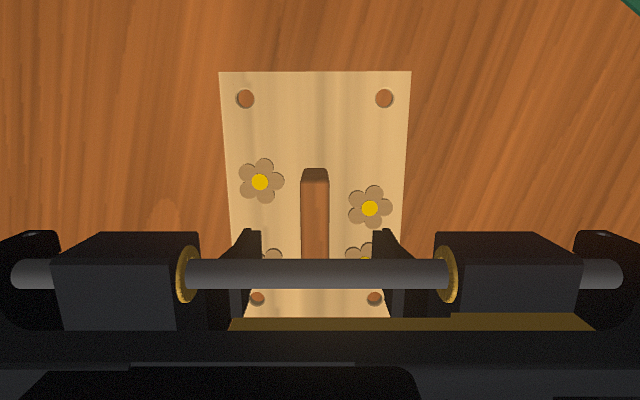

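The wrist view shows the block (columns 301–329) centred between the fingers (about 247–390) and the panel squarely aligned. Next is descend, grip and lift.

```bash
python3 -m inch '[0,0,0.2,0,0,0,0.01,0,0.4,0,0,0,0.02,0,0.6,0,0,0,0.02,0,0.72,0,0,0,0.02,0,0.79,0,0,0,0.02,0,0.79,0,0,0]'
python3 -m inch '[0,0,0,0,0,0,0,0,0,0,0,0,0,0,0,0,0,0,0,0,0,0,0,0,0,0,0,0,0,0,0,0,0,0,0,0]' 5 35
python3 -m inch '[0,0,-0.05,0,0,0,0,0,-0.2,0,0,0,0,0,-0.4,0,0,0,0,0,-0.7,0,0,0,0,0,-1,0,0,0]'
python3 -c "
from h import *;go([.615,-.188,.225],-.092)"
```

```text
time: 3.25
position: [0.5707, 0.1746, 0.0371]
tool_rot: [0.606, 0.795, -0.0, -0.001]
ft_force: [-0.0, -0.9, 0.8]
grip_width: 0.0596
grip_force: 0.0
time: 3.75
position: [0.5716, 0.174, 0.0377]
tool_rot: [0.607, 0.795, 0.0, 0.0]
ft_force: [-0.2, -0.2, -0.5]
grip_width: 0.0277
grip_force: 0.0
time: 4.17
position: [0.5705, 0.1739, 0.118]
tool_rot: [0.607, 0.795, -0.001, -0.001]
ft_force: [0.8, -0.1, -2.4]
grip_width: 0.0175
grip_force: 35.0
t 4.17 pos [0.5705 0.1739 0.118 ] q [ 0.109  0.657  1.609  0.     0.878 -0.159] F [ 0.8 -0.1 -2.4] w 0.0175
shift [-4.51  -0.661 -1.338] turn [-0.0015  0.      0.2287]
```

```bash
python3 -m inch '[-0.1,-0.02,-0.25,0,0,0,-0.25,-0.04,-0.5,0,0,0,-0.5,-0.07,-0.75,0,0,0.04,-0.75,-0.11,-1,0,0,0.08,-1,-0.15,-1,0,0,0.115]'>/dev/null
python3 -c "
from h import *;go([.605,-.188,.245],-.092)"
```

```text
t 4.58 pos [0.5832 0.0932 0.2023] q [-0.031  0.529  1.57   0.     1.034 -0.115] F [ 1.6  0.5 -2. ] w 0.0179
shift [-3.526 -0.021 -0.531] turn [5.400e-03 1.000e-04 1.124e-01]
```

```bash
python3 -m inch '[-0.33,0,-0.2,0,0,0.04,-0.67,0,-0.4,0,0,0.08,-1,0,-0.53,0,0,0.112]'>/dev/null
python3 -m inch '[-0.33,0.05,0,0,0,0,-0.67,0.1,0,0,0,0,-1,0.15,0,0,0,0]'>/dev/null
python3 -m inch '[-0.33,0.05,0,0,0,0,-0.6,0.1,0,0,0,0,-0.85,0.12,0,0,0,0,-1,0.15,0,0,0,0]'>/dev/null
python3 -m inch '[0,0,0,0,0,0,0,0,0,0,0,0,0,0,0,0,0,0]'>/dev/null
python3 - <<'E'
from h import *
go([.605,-.188,.245],-.092)
for n in("top","side"):
    im=camera(n);cv2.imwrite(f"pics/{n}1.png",im[:,:,::-1])
a=cv2.imread("pics/top1.png")[130:280,300:500];b=cv2.imread("pics/side1.png")[60:240,270:470]
cv2.imwrite("pics/c1.png",np.hstack([cv2.resize(a,(400,300),interpolation=2),cv2.resize(b[:150],(400,300),interpolation=2)]))
E
```

```text
t 5.67 pos [ 0.5971 -0.1461  0.2397] q [-4.220e-01  5.190e-01  1.464e+00  1.000e-03  1.160e+00 -3.340e-01] F [ 0.6  1.  -1.8] w 0.0177
shift [-0.512  0.145 -0.067] turn [-0.0006 -0.0008  0.0021]
```

View pics/c1.png

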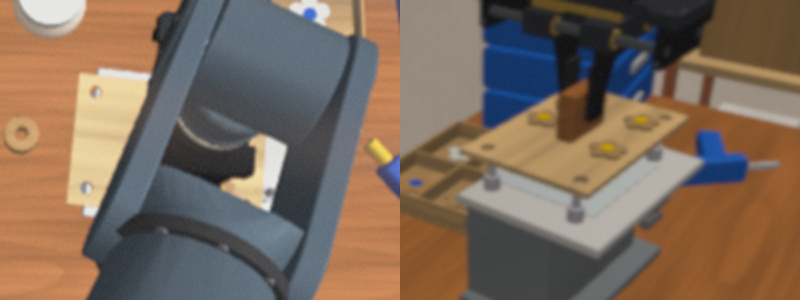

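The panel is over the posts but about 42 mm short in y. Holes in the side crop are at (488,147), (582,180), (665,117). I'll shift first, then measure with a bigger zoom.

```bash
python3 -m inch '[-0.15,0.09,0,0,0,0,-0.35,0.18,0,0,0,0,-0.5,0.26,0,0,0,0,-0.5,0.26,0,0,0,0,-0.5,0.26,0,0,0,0]'>/dev/null
python3 - <<'E'
from h import *
go([.615,-.188,.24],-.092)
for n in("top","side"):
    im=camera(n);cv2.imwrite(f"pics/{n}2.png",im[:,:,::-1])
a=cv2.imread("pics/top2.png")[155:255,330:460];b=cv2.imread("pics/side2.png")[95:195,290:430]
cv2.imwrite("pics/c2.png",np.vstack([cv2.resize(a[10:75],None,fx=4,fy=4,interpolation=2)[:,:520],cv2.resize(b[:85],None,fx=4,fy=4,interpolation=2)[:,:520]]))
E
```

```text
t 6.18 pos [ 0.615  -0.1899  0.2395] q [-0.473  0.559  1.388  0.     1.195 -0.383] F [-0.8 -0.3 -2.4] w 0.0175
shift [ 0.024 -0.002 -0.006] turn [-0.0001 -0.0003  0.001 ]
```

View pics/c2.png

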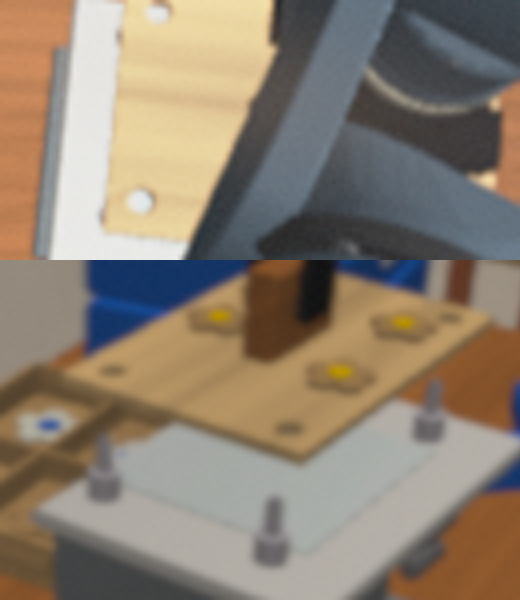

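Both views are clear now. Side crop holes are at (113,370), (289,428), (450,317), with pin tips below them at (103,436), (275,498), (433,383), and the bar near (422,558). Top crop holes are at (158,13) and (140,202).

```bash
cat > fit2.py <<'E'
from h import *
ct,cs=get_calibration("top"),get_calibration("side")
S=lambda p:(np.array(p)+.5)/4-.5+[290,95-65]
T=lambda p:(np.array(p)+.5)/4-.5+[330,165]
k=np.array([[.048,.078],[-.048,.078],[-.048,-.078]])
pins=np.r_[np.c_[k+[.012,0],[.169]*3],np.c_[k+[.012,0],[.149]*3]]
x,r=fit([(cs,S([[103,436],[275,498],[433,383],[104,472],[271,536],[429,419]]),pins)],[.603,-.187,-.092])
print("box(side pins)",x,"seat",place(x,[[.012,0,.149]])[0],np.round(r,1).tolist())
hs=S([[113,370],[289,428],[450,317]]);ht=T([[158,13],[140,202]])
def g(p):
    P=lambda L:np.c_[place(p[[0,1,3]],np.c_[L,L[:,0]*0])[:,:2],p[2]+L@p[4:6]]
    return np.r_[(proj(cs,P(k))-hs).ravel(),(proj(ct,P(k[:2]))-ht).ravel(),p[4:6]*20]
s=least_squares(g,[.615,-.188,.2,-.09,0,0]);print("panel holes top xyz yaw slopes",np.round(s.x,4),np.round(s.fun,2))
for y in np.arange(-.06,.03,.01): print(round(y,3),np.round((proj(cs,place(x,[[-.069,y,.101]]))-[290,95])*4+[0,260]))
E
python3 fit2.py
```

```text
box(side pins) [ 0.60224578 -0.18079951 -0.09231939] seat [ 0.61419468 -0.18190577  0.149     ] [[-0.2, 0.1], [-0.1, 0.0], [0.6, -0.8], [-0.6, 0.4], [0.1, 0.3], [0.3, -0.9]]
panel holes top xyz yaw slopes [ 0.6148 -0.1924  0.1988 -0.0906 -0.0008 -0.0021] [ 0.12  0.04  0.16  0.03  0.08  0.02 -0.16 -0.27  0.02 -0.1  -0.02 -0.04]
-0.06 [[457. 528.]]
-0.05 [[448. 536.]]
-0.04 [[440. 543.]]
-0.03 [[431. 551.]]
-0.02 [[422. 560.]]
-0.01 [[412. 568.]]
0.0 [[403. 577.]]
0.01 [[393. 585.]]
0.02 [[383. 594.]]
```

Run:
```python
from h import *
ct,cs=get_calibration("top"),get_calibration("side")
k=np.array([[.048,.078],[-.048,.078],[-.048,-.078],[.048,-.078]])
x=[.60337,-.18687,-.0921];tiles=[]
a=np.linspace(0,2*np.pi,40);F=9
def tile(im,c,i):
    m=np.r_[k[i]+[.012,0]];q=proj(c,place(x,[[*m,.155]]))[0];o=np.round(q).astype(int)-[10,12]
    t=cv2.resize(im[o[1]:o[1]+24,o[0]:o[0]+21],None,fx=F,fy=F,interpolation=2)
    for r,z,col in((.008,.149,(0,0,255)),(.008,.135,(0,255,0)),(.001,.169,(255,0,0))):
        L=np.c_[m[0]+r*np.cos(a),m[1]+r*np.sin(a),[z]*40]
        pts=((proj(c,place(x,L))-o+.5)*F).round().astype(np.int32);cv2.polylines(t,[pts],True,col,1)
    return t
i0=cv2.imread("pics/top0.png");s2=cv2.imread("pics/side2.png");s0=cv2.imread("pics/side0.png")
A=np.hstack([tile(i0,ct,i) for i in range(4)]);B=np.hstack([tile(s0,cs,i) for i in range(4)])
cv2.imwrite("pics/c3.png",np.vstack([A,B]));print(A.shape)
```

```text
(216, 756, 3)
```

View pics/c3.png

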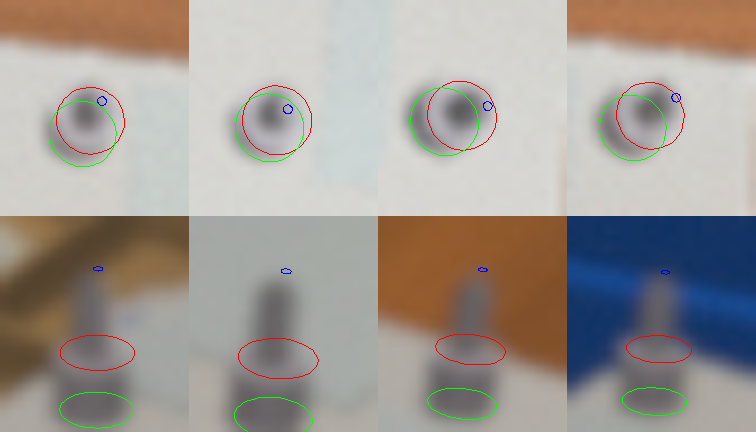

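Both views put the pins about 2.5 mm further +y than the deck-corner fit, so the seat is near (0.615, -0.185). The panel is held at (0.6148, -0.1924), so I'll shift +7.5 mm in y, lower to just above the tips and check.

```bash
python3 -m inch '[0.05,0,0.08,0,0,0,0.094,-0.008,0.16,0,0,0,0.094,-0.008,0.24,0,0,0,0.094,-0.008,0.24,0,0,0,0.094,-0.008,0.24,0,0,0]'>/dev/null
python3 - <<'E'
from h import *
go([.615,-.1824,.1957],-.092)
ct,cs=get_calibration("top"),get_calibration("side")
for n in("top","side"):
    im=camera(n);cv2.imwrite(f"pics/{n}3.png",im[:,:,::-1])
b=cv2.imread("pics/side3.png")[100:190,290:430];a=cv2.imread("pics/top3.png")[158:228,335:370]
b=cv2.resize(b,(784,504),interpolation=2)
cv2.imwrite("pics/c4.png",b)
E
```

```text
t 6.7 pos [ 0.6142 -0.181   0.2196] q [-0.461  0.576  1.416 -0.     1.152 -0.372] F [-0.  -0.1 -2.2] w 0.0178
shift [-0.017  0.012  0.299] turn [-0.0012 -0.0004  0.0022]
```

View pics/c4.png

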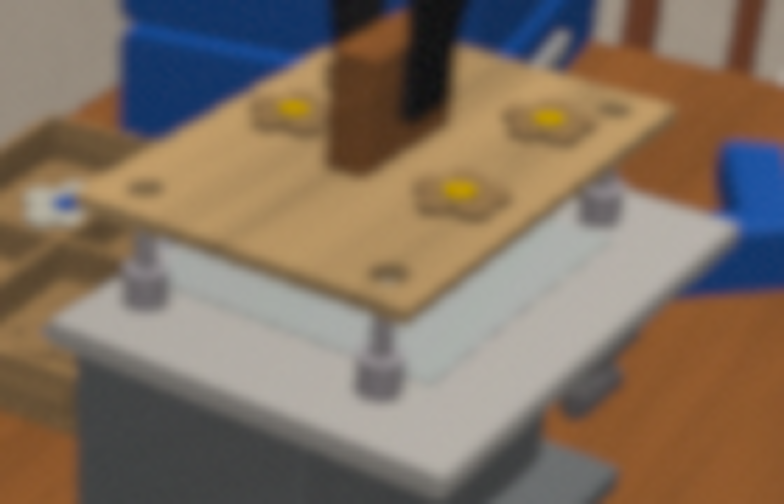

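Holes (145,187), (388,272), (613,110) line up sideways with the pins within about 1 mm. The next step is a 1 mm correction and a slow lowering with a force check.

```bash
python3 -m inch '[-0.015,0,0.03,0,0,0,-0.015,0.008,0.06,0,0,0,-0.015,0.008,0.09,0,0,0,-0.015,0.008,0.12,0,0,0,-0.015,0.008,0.15,0,0,0,-0.015,0.008,0.15,0,0,0]'
```

```text
time: 7.3
position: [0.6149, -0.1828, 0.2078]
tool_rot: [0.738, 0.675, -0.0, -0.001]
ft_force: [-0.7, 0.3, -1.8]
grip_width: 0.0177
grip_force: 35.0
```

```bash
python3 -m inch '[0,0,0,0,0,0,0,0,0,0,0,0]'; python3 -c "
from h import *;print(get_obs()['moment'],get_obs()['ft_force'])"
```

```text
time: 7.47
position: [0.6153, -0.1829, 0.2086]
tool_rot: [0.738, 0.675, 0.0, 0.0]
ft_force: [-0.0, 0.3, -2.0]
grip_width: 0.0179
grip_force: 35.0
[-0.06603333  0.02494727 -0.04025841] [-0.00904755  0.28374877 -1.97908437]
```

No contact force 7 mm in, so the pins are in the holes. Continuing down.

```bash
python3 -m inch '[0,0,0.03,0,0,0,0,0,0.06,0,0,0,0,0,0.09,0,0,0,0,0,0.12,0,0,0,0,0,0.12,0,0,0]'
python3 -m inch '[0,0,0.015,0,0,0,0,0,0.03,0,0,0,0,0,0.03,0,0,0]'
```

```text
time: 7.88
position: [0.615, -0.1828, 0.1982]
tool_rot: [0.738, 0.675, -0.0, -0.0]
ft_force: [0.1, -0.1, -3.9]
grip_width: 0.018
grip_force: 35.0
time: 8.13
position: [0.6151, -0.1828, 0.1962]
tool_rot: [0.738, 0.675, -0.0, -0.0]
ft_force: [0.0, 0.1, -2.7]
grip_width: 0.018
grip_force: 35.0
```

```bash
python3 -m inch '[0,0,0.015,0,0,0,0,0,0.025,0,0,0,0,0,0.025,0,0,0]'
python3 -m inch '[0,0,0.01,0,0,0,0,0,0.02,0,0,0,0,0,0.02,0,0,0]'
```

```text
time: 8.38
position: [0.6153, -0.1829, 0.1948]
tool_rot: [0.738, 0.675, 0.0, 0.0]
ft_force: [-0.9, 0.1, -0.9]
grip_width: 0.0176
grip_force: 35.0
time: 8.63
position: [0.6154, -0.1829, 0.1947]
tool_rot: [0.738, 0.675, 0.0, 0.0]
ft_force: [-1.6, 0.9, 5.0]
grip_width: 0.0178
grip_force: 35.0
```

Contact is at the expected height with 5 N. Release and retreat up, then check.

```bash
python3 -m inch '[0,0,0,0,0,0,0,0,0,0,0,0,0,0,0,0,0,0,0,0,0,0,0,0,0,0,0,0,0,0]' 50
python3 -m inch '[0,0,-0.1,0,0,0,0,0,-0.4,0,0,0,0,0,-0.7,0,0,0,0,0,-1,0,0,0,0,0,-1,0,0,0]'
python3 - <<'E'
from h import *
im=camera("side");cv2.imwrite("pics/side4.png",im[:,:,::-1]);s=cv2.imread("pics/side4.png")
cv2.imwrite("pics/c5.png",cv2.resize(s[95:195,290:430],(784,560),interpolation=2))
E
```

```text
time: 9.05
position: [0.6153, -0.1829, 0.1927]
tool_rot: [0.738, 0.675, -0.0, -0.0]
ft_force: [0.2, 0.4, 0.4]
grip_width: 0.043
grip_force: 0.0
time: 9.47
position: [0.6182, -0.1842, 0.2791]
tool_rot: [0.738, 0.675, 0.002, 0.005]
ft_force: [0.7, -0.1, 1.0]
grip_width: 0.0499
grip_force: 0.0
```

View pics/c5.png

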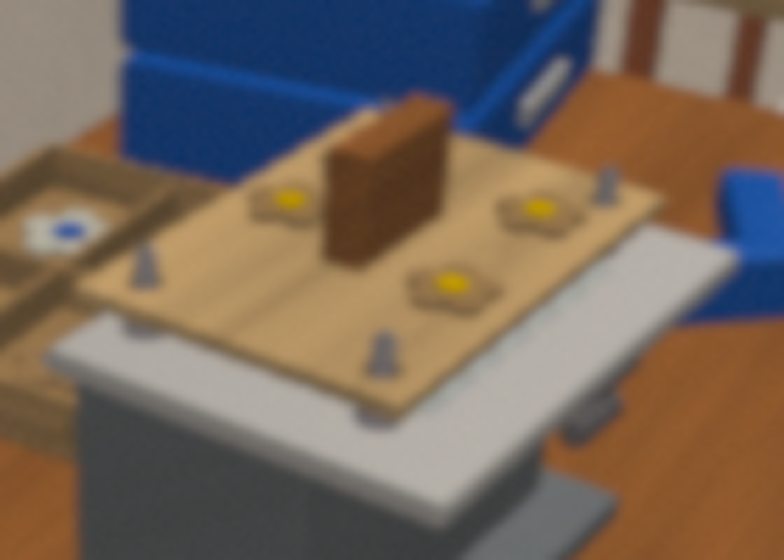

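The panel lies flat on all posts, with pins through the holes at (147,265), (384,352), (607,187). Next: the switch position from the side ray, and a planar arm model to see how far the tool can tilt forward.

```bash
cat > kin.py <<'E'
from h import *
D=np.array([[.225,.582,.244,.528,1.434],[.2717,.4795,.2447,.428,1.62],[.5722,.1696,.0968,.69,1.617],[.5705,.1739,.118,.657,1.609],[.5832,.0932,.2023,.529,1.57],[.5971,-.1461,.2397,.519,1.464],[.615,-.1899,.2395,.559,1.388],[.6142,-.181,.2196,.576,1.416]])
r=np.sqrt(D[:,0]**2+D[:,1]**2-.11**2);z=D[:,2];a,b=D[:,3],D[:,3]+D[:,4]
def f(p):
    L1,L2,ra,h,o=p
    return np.r_[ra+L1*np.sin(a)+L2*np.sin(b)+o*np.cos(b)-r,h+L1*np.cos(a)+L2*np.cos(b)-o*np.sin(b)-z,(p-[.4,.35,0,.0,0])*[.01,.01,.02,.003,.02]]
s=least_squares(f,[.4,.35,0,.1,0]);print(np.round(s.x,3),np.round(s.fun[:16]*1e3,1))
L1,L2,ra,h,o=s.x
for d in(.2,.25,.3):
  for al in np.radians([30,45,60,75,90]):
    # TCP target 15mm short of bar, z .085
    R0=np.hypot(.5335,-.196);R0=np.sqrt(R0**2-.11**2)-.02*np.sin(al);Z=.085+.02*np.cos(al)
    w=[R0-d*np.sin(al),Z+d*np.cos(al)]
    g=lambda q:[ra+L1*np.sin(q[0])+L2*np.sin(q[0]+q[1])+o*np.cos(q[0]+q[1])-w[0],h+d+L1*np.cos(q[0])+L2*np.cos(q[0]+q[1])-o*np.sin(q[0]+q[1])-w[1]]
    t=least_squares(g,[.4,1.6]);q=t.x;print(d,round(np.degrees(al)),np.round(q,2),"q5",round(np.pi-al-q.sum(),2),round(t.cost,5))
cs=get_calibration("side")
x=[.603,-.1845,-.092]
for p in((590,412),(560,435),(620,395)):
    px=np.array([290,95])+np.array(p)/5.6
    for zz in(.101,.11): 
        P=ray(cs,px,zz)[0]-[*x[:2],0];c,s_=np.cos(x[2]),np.sin(x[2]);print(p,zz,np.round([c*P[0]+s_*P[1],-s_*P[0]+c*P[1]],4))
E
python3 kin.py
```

```text
[ 0.577  0.393  0.003 -0.002  0.111] [ 0.7  0.8  0.7  0.2 -2.3  0.2 -0.2 -0.   0.  -0.8  0.1 -0.1 -0.   0.2
  0.1  0.4]
0.2 30 [0.62 1.98] q5 0.03 0.0
0.2 45 [0.68 2.1 ] q5 -0.42 0.0
0.2 60 [0.8  2.19] q5 -0.89 0.0
0.2 75 [0.96 2.23] q5 -1.36 0.0
0.2 90 [1.12 2.22] q5 -1.77 0.0
0.25 30 [0.62 2.04] q5 -0.04 0.0
0.25 45 [0.71 2.19] q5 -0.55 0.0
0.25 60 [0.9  2.29] q5 -1.1 0.0
0.25 75 [1.13 2.33] q5 -1.63 0.0
0.25 90 [1.33 2.28] q5 -2.04 0.0
0.3 30 [0.62 2.1 ] q5 -0.11 0.0
0.3 45 [0.77 2.28] q5 -0.69 0.0
0.3 60 [1.04 2.4 ] q5 -1.35 0.0
0.3 75 [2.77 3.32] q5 -4.26 0.0
0.3 90 [1.55 2.31] q5 -2.29 0.0
(590, 412) 0.101 [-0.0676 -0.021 ]
(590, 412) 0.11 [-0.0735 -0.007 ]
(560, 435) 0.101 [-0.0664 -0.0003]
(560, 435) 0.11 [-0.0723  0.0132]
(620, 395) 0.101 [-0.0708 -0.0386]
(620, 395) 0.11 [-0.0766 -0.0242]
```

Both bar ends from the side view give its middle at local y ≈ -0.02 and x ≈ -0.068, matching the given 11 mm behind the edge. Next: back off in front of the table, fingers closed, turning so they will lie along the lip.

```bash
python3 -m inch '[0,-0.15,0,0,0,0.07,-0.05,-0.35,0,0,0,0.15,-0.1,-0.6,0,0,0,0.23,-0.2,-0.8,0,0,0,0.31,-0.3,-1,0,0,0,0.38,-0.4,-1,0,0,0,0.46,-0.45,-1,0,0,0,0.54,-0.45,-1,0,0,0,0.62,-0.45,-1,0,0,0,0.7,-0.45,-1,0,0,0,0.78,-0.45,-1,0,0,0,0.86,-0.45,-1,0,0,0,0.94,-0.45,-1,0,0,0,1,-0.45,-1,0,0,0,1]' 0 20
python3 -c "
from h import *;go([.45,-.24,.28],-.092-np.pi/2)"
```

```text
time: 10.68
position: [0.5317, -0.2113, 0.2718]
tool_rot: [0.999, -0.045, -0.001, -0.001]
ft_force: [-0.5, 0.3, 0.3]
grip_width: 0.0007
grip_force: 0.0
t 10.68 pos [ 0.5317 -0.2113  0.2718] q [-0.573  0.426  1.535 -0.     1.183  1.088] F [-0.5  0.3  0.3] w 0.0007
shift [-0.985  0.45  -0.101] turn [-0.0007  0.0014  0.0007]
```

```bash
python3 -m inch '[-0.3,0.1,0,0,0,0,-0.65,0.25,0,0,0.07,0,-0.98,0.45,0,0,0.14,0,-0.98,0.45,0,0,0.2,0,-0.98,0.45,0,0,0.2,0]'
python3 -c "
from h import *;go([.45,-.24,.28],-.092-np.pi/2,1.1)"
python3 -m inch '[0,0,0,0,0.07,0,0,0,0,0,0.14,0,0,0,0,0,0.2,0,0,0,0,0,0.2,0]'
python3 -c "
from h import *;go([.45,-.24,.28],-.092-np.pi/2,1.1)"
```

```text
time: 11.1
position: [0.4464, -0.2386, 0.2711]
tool_rot: [0.987, -0.045, 0.155, 0.005]
ft_force: [-0.0, 0.3, -0.7]
grip_width: 0.0002
grip_force: 0.0
t 11.1 pos [ 0.4464 -0.2386  0.2711] q [-0.834  0.243  1.885  0.295  0.806  0.646] F [-0.   0.3 -0.7] w 0.0002
shift [ 0.078  0.013 -0.092] turn [-0.0022  0.5024 -0.0012]
time: 11.43
position: [0.4514, -0.2401, 0.2726]
tool_rot: [0.95, -0.041, 0.309, 0.013]
ft_force: [0.2, 0.1, -0.6]
grip_width: 0.0004
grip_force: 0.0
t 11.43 pos [ 0.4514 -0.2401  0.2726] q [-0.98   0.223  2.077  0.91   0.621 -0.025] F [ 0.2  0.1 -0.6] w 0.0004
shift [ 0.041  0.001 -0.085] turn [-0.0028  0.2993  0.002 ]
```

```bash
python3 -m inch '[0,0,0,0,0.06,0,0,0,0,0,0.13,0,0,0,0,0,0.2,0,0,0,0,0,0.27,0,0,0,0,0,0.3,0,0,0,0,0,0.3,0]'
python3 -c "
from h import *
o=get_obs();x=[.603,-.1845,-.092]
P=place(x,[[-.069,-.02,0]])[0];d=R.from_quat(o['tool_rot']).apply([0,0,1]);print('bar',P,'dir',d)
go([.45,-.24,.28],-.092-np.pi/2,1.1)"
```

```text
time: 11.93
position: [0.4532, -0.2391, 0.2729]
tool_rot: [0.858, -0.034, 0.511, 0.018]
ft_force: [-0.4, 0.8, -1.3]
grip_width: 0.0004
grip_force: 0.0
bar [ 0.5324544  -0.19807637  0.        ] dir [ 0.87683925 -0.06550448 -0.47630043]
t 11.93 pos [ 0.4532 -0.2391  0.2729] q [-1.201  0.41   2.337  1.777  0.946 -1.125] F [-0.4  0.8 -1.3] w 0.0004
shift [ 0.059  0.014 -0.076] turn [-0.0098  0.0163  0.0027]
```

The arm bends the right way. Now lower in front of the deck to beneath bar height.

```bash
python3 -c "
from h import *
go([.475,-.195,.072],-.092-np.pi/2,1.1)"
```

```text
t 11.93 pos [ 0.4532 -0.2391  0.2729] q [-1.201  0.41   2.337  1.777  0.946 -1.125] F [-0.4  0.8 -1.3] w 0.0004
shift [-2.1   -0.561  1.399] turn [-0.0098  0.0163  0.0027]
```

```bash
python3 -m inch '[-0.2,-0.05,0.12,0,0,0,-0.45,-0.12,0.3,0,0,0,-0.7,-0.2,0.47,0,0,0,-1,-0.28,0.67,0,0,0]'
python3 -c "
from h import *
go([.475,-.195,.072],-.092-np.pi/2,1.1)"
python3 -m inch '[-0.25,-0.05,0.17,0,0.004,0,-0.5,-0.12,0.33,0,0.008,0,-0.7,-0.2,0.47,0,0.012,0,-0.85,-0.24,0.6,0,0.016,0,-0.95,-0.26,0.65,0,0.016,0,-0.95,-0.26,0.65,0,0.016,0]'
python3 -c "
from h import *
go([.475,-.195,.072],-.092-np.pi/2,1.1)"
```

```text
time: 12.27
position: [0.4636, -0.2164, 0.1755]
tool_rot: [0.859, -0.034, 0.51, 0.018]
ft_force: [0.8, -0.2, -0.3]
grip_width: 0.0006
grip_force: 0.0
t 12.27 pos [ 0.4636 -0.2164  0.1755] q [-1.132  0.776  2.436  2.115  1.107 -1.634] F [ 0.8 -0.2 -0.3] w 0.0006
shift [-1.079 -0.272  0.726] turn [-0.0099  0.018   0.0022]
time: 12.77
position: [0.4764, -0.1961, 0.0804]
tool_rot: [0.854, -0.035, 0.519, 0.014]
ft_force: [0.6, -0.2, 0.5]
grip_width: 0.0004
grip_force: 0.0
t 12.77 pos [ 0.4764 -0.1961  0.0804] q [-1.067  1.147  2.436  2.273  1.359 -1.934] F [ 0.6 -0.2  0.5] w 0.0004
shift [-0.102 -0.011  0.031] turn [-0.0133  0.0047 -0.0014]
```

```bash
python3 -c "
from h import *
go([.5125,-.1965,.072],-.092-np.pi/2,1.1)"
python3 -m inch '[-0.05,0,0.05,0,0,0,-0.1,0,0.05,0,0,0,-0.05,0,0.1,0,0,0,0.03,-0.01,0.2,0,0,0,0.08,-0.02,0.34,0,0,0,0.12,-0.03,0.42,0,0,0,0.12,-0.03,0.42,0,0,0,0.12,-0.03,0.42,0,0,0]'
python3 - <<'E'
from h import *
go([.5125,-.1965,.072],-.092-np.pi/2,1.1)
im=camera("side");cv2.imwrite("pics/side5.png",im[:,:,::-1]);s=cv2.imread("pics/side5.png")
cv2.imwrite("pics/c6.png",cv2.resize(s[110:230,340:480],(700,600),interpolation=2))
E
```

```text
t 12.77 pos [ 0.4764 -0.1961  0.0804] q [-1.067  1.147  2.436  2.273  1.359 -1.934] F [ 0.6 -0.2  0.5] w 0.0004
shift [ 0.114 -0.027  0.448] turn [-0.0133  0.0047 -0.0014]
time: 13.43
position: [0.5101, -0.197, 0.0781]
tool_rot: [0.853, -0.035, 0.52, 0.017]
ft_force: [-0.2, -0.2, -0.0]
grip_width: 0.0004
grip_force: 0.0
t 13.43 pos [ 0.5101 -0.197   0.0781] q [-0.965  1.088  2.359  2.34   1.298 -1.808] F [-0.2 -0.2 -0. ] w 0.0004
shift [-0.054 -0.008  0.061] turn [-0.0108  0.0034  0.0004]
```

View pics/c6.png

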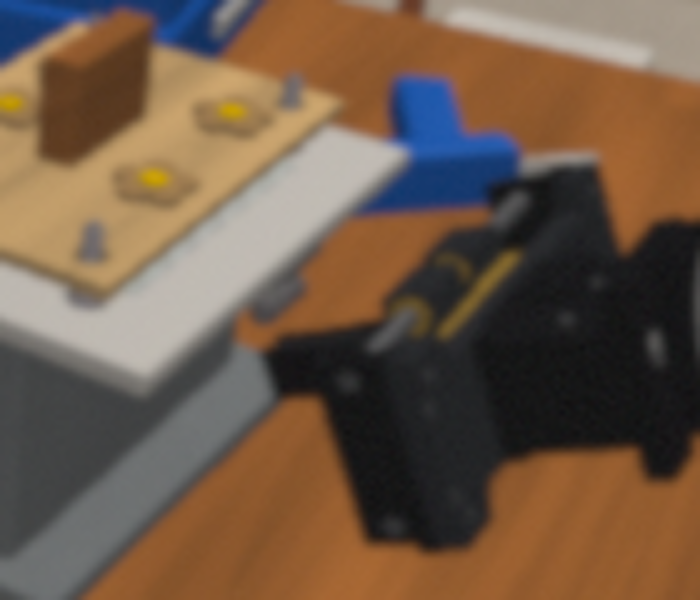

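The fingers (tip near (270,365)) sit beneath the bar (280,295). Now move up in small steps, watching the force.

```bash
python3 -m inch '[0.05,0,-0.027,0,0,0,0.1,0,-0.055,0,0,0,0.13,0,-0.071,0,0,0,0.13,0,-0.071,0,0,0,0.13,0,-0.071,0,0,0]'
python3 -m inch '[0.011,0,-0.006,0,0,0,0.022,0,-0.012,0,0,0,0.022,0,-0.012,0,0,0]'
python3 -m inch '[0.011,0,-0.006,0,0,0,0.022,0,-0.012,0,0,0,0.022,0,-0.012,0,0,0]'
```

```text
time: 13.9
position: [0.5091, -0.1972, 0.0892]
tool_rot: [0.854, -0.036, 0.519, 0.016]
ft_force: [0.1, 1.1, -0.0]
grip_width: 0.0003
grip_force: 0.0
time: 14.15
position: [0.5092, -0.197, 0.091]
tool_rot: [0.854, -0.036, 0.519, 0.016]
ft_force: [-0.3, 1.0, -0.2]
grip_width: 0.0005
grip_force: 0.0
time: 14.4
position: [0.5092, -0.197, 0.0931]
tool_rot: [0.854, -0.036, 0.519, 0.016]
ft_force: [-0.2, -0.6, -1.3]
grip_width: 0.0008
grip_force: 0.0
```

```bash
python3 -m inch '[0.011,0,-0.006,0,0,0,0.022,0,-0.012,0,0,0,0.022,0,-0.012,0,0,0]'
python3 -m inch '[0.011,0,-0.006,0,0,0,0.022,0,-0.012,0,0,0,0.022,0,-0.012,0,0,0]'
```

```text
time: 14.65
position: [0.5091, -0.197, 0.0948]
tool_rot: [0.854, -0.036, 0.519, 0.016]
ft_force: [0.9, 0.4, -0.4]
grip_width: 0.0002
grip_force: 0.7
time: 14.9
position: [0.5091, -0.197, 0.0969]
tool_rot: [0.854, -0.036, 0.519, 0.016]
ft_force: [0.7, -0.3, -2.8]
grip_width: 0.0005
grip_force: 0.9
```

```bash
python3 -m inch '[0.011,0,-0.006,0,0,0,0.022,0,-0.012,0,0,0,0.022,0,-0.012,0,0,0]'
python3 -m inch '[0.011,0,-0.006,0,0,0,0.022,0,-0.012,0,0,0,0.022,0,-0.012,0,0,0]'
```

```text
time: 15.15
position: [0.509, -0.1971, 0.099]
tool_rot: [0.854, -0.036, 0.519, 0.016]
ft_force: [-0.0, -0.5, -1.8]
grip_width: 0.0005
grip_force: 1.1
time: 15.4
position: [0.509, -0.1971, 0.101]
tool_rot: [0.854, -0.036, 0.519, 0.016]
ft_force: [0.5, 0.5, -4.5]
grip_width: 0.0003
grip_force: 1.3
```

```bash
python3 -m inch '[0.011,0,-0.006,0,0,0,0.022,0,-0.012,0,0,0]'
python3 -c "
from h import *;o=get_obs();print(o['position'],o['ft_force'],o['moment'])"
```

```text
time: 15.57
position: [0.5085, -0.1971, 0.1017]
tool_rot: [0.855, -0.036, 0.518, 0.016]
ft_force: [1.0, 0.9, -10.0]
grip_width: 0.0007
grip_force: 4.2
[ 0.50854293 -0.19707741  0.1016611 ] [ 0.97983267  0.88325137 -9.99248966] [0.17616973 2.18356863 0.10194286]
```

The hard stop is reached (-10 N). Hold briefly, easing 0.5 mm, then come down and withdraw.

```bash
python3 -m inch '[-0.005,0,0.003,0,0,0,-0.005,0,0.003,0,0,0,-0.005,0,0.003,0,0,0,-0.005,0,0.003,0,0,0,-0.005,0,0.003,0,0,0]'
python3 -m inch '[-0.03,0,0.016,0,0,0,-0.08,0,0.044,0,0,0,-0.16,0,0.087,0,0,0,-0.25,0,0.137,0,0,0,-0.25,0,0.137,0,0,0]'
python3 -m inch '[-0.05,0,-0.1,0,0,0,-0.1,0,-0.25,0,0,0,-0.15,0.05,-0.4,0,0,0,-0.15,0.1,-0.6,0,0,0,-0.15,0.1,-0.6,0,0,0]'
python3 - <<'E'
from h import *
im=camera("side");cv2.imwrite("pics/side6.png",im[:,:,::-1]);s=cv2.imread("pics/side6.png")
t=camera("top");cv2.imwrite("pics/top6.png",t[:,:,::-1])
t=cv2.imread("pics/top6.png")
cv2.imwrite("pics/c7.png",np.hstack([cv2.resize(s[90:240,280:480],(400,300),interpolation=2),cv2.resize(t[100:310,190:470],(400,300),interpolation=2)]))
print(get_obs()["q"],get_obs()["ft_force"])
E
```

```text
time: 15.98
position: [0.5086, -0.1971, 0.1017]
tool_rot: [0.854, -0.036, 0.518, 0.016]
ft_force: [-1.1, -0.7, -10.9]
grip_width: 0.0005
grip_force: 5.0
time: 16.4
position: [0.5104, -0.1976, 0.0794]
tool_rot: [0.853, -0.036, 0.521, 0.017]
ft_force: [-0.7, 0.3, 0.1]
grip_width: 0.0006
grip_force: 0.0
time: 16.82
position: [0.4669, -0.2092, 0.0903]
tool_rot: [0.853, -0.036, 0.52, 0.016]
ft_force: [0.1, 0.1, 0.1]
grip_width: 0.0005
grip_force: 0.0
[-1.11624307  1.11639394  2.44135303  2.22793087  1.32847197 -1.92811597] [-0.28277928  0.36501298 -0.48792637]
```

View pics/c7.png

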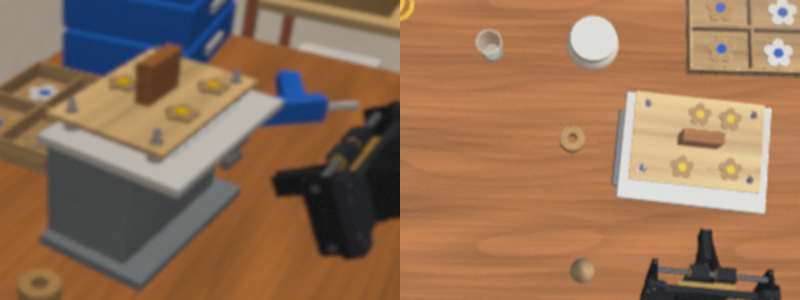

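The panel is seated, everything else is in place, and the tool is clear of the table. I'll nudge slightly off the elbow's limit and hand in.

```bash
python3 -m inch '[0.02,0,0.04,0,0,0,0.05,0,0.1,0,0,0,0.05,0,0.1,0,0,0,0.05,0,0.1,0,0,0]'
python3 -c "
from rig import *;print(get_obs()['q'][2],get_obs()['ft_force']);print(hand_in())"
```

```text
time: 17.25
position: [0.477, -0.2067, 0.0896]
tool_rot: [0.854, -0.033, 0.519, 0.014]
ft_force: [-0.3, 0.5, 0.4]
grip_width: 0.0005
grip_force: 0.0
2.419998684017361 [-0.25141674  0.4522757   0.40345439]
the job is handed in; nothing more can be done
None
```

The panel is seated on all four posts and released, and I handed the job in at 17 s. The bar was held against its hard stop for about half a second at about 10 N, then released. The cameras couldn't show whether the light came on, and one elbow reading (2.4414 rad) was just past the 2.44 limit, within sensor noise.

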